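# Sort two gauge blocks on the tipping tray

### The job

Sort the two gauge blocks by thickness on the tipping tray: first set the thin block down in the loading half of the level tray, beside the thick one. Then press the lip at the other end down until the tray bears on its stop screw, gently (below 20 newtons), and keep it there until the thin block has slid under the cross bar to the end wall and the thick one rests against the bar. Finally let the tray come back level under control, without letting it snap up; leave the blocks to slide by themselves and leave the things round about alone.

Things in the scene. Friction and masses are not known exactly. Their poses are not given: they have to be found in the camera images.
- sorter_base: Grey base plate of the tipping tray, fixed to the worktop, 240 (x) x 180 (y) x 10 mm. Origin: centre of its underside. Its x axis points from the loading end to the lip end of the tray (the way the blocks slide), roughly to the robot's right; its y axis is along the hinge, z up. Two cheeks at y = +-80 mm, reaching 84 mm above the worktop, carry the hinge.
- tray_hinge_axis (a point): Point on the tray's hinge axis, midway between the cheeks, 70 mm above the worktop; axes as sorter_base. The tray turns about the y axis through this point.
- tray_tilt (a joint): Tilt of the tray (rad): 0 level, held there by a counterweight; grows as the lip end goes down. A rigid stop screw, set differently each time, halts it somewhere from 0.26 to 0.38. Pressing on the lip pad takes a nearly constant 2 to 5 N (varies) until the tray meets the stop, then the force climbs steeply. Let go, it springs back fast.
- tray_floor (a point): Centre of the tray's inner floor, above the hinge; axes move with the tray (x to the lip end, y along the hinge, z out of the floor). Open polished aluminium tray; blocks slide on it at 0.25 rad of tilt or less. Inside x = -100 to 100 mm, y = -65 to 65 mm; side and loading-end walls 18 mm high; lip-end wall 14 mm high, outer face at x = 105 mm. The floor is 5 mm thick, its underside level with the hinge axis.
- cross_bar (a point): Centre of the underside of the steel cross bar over the tray: 6 mm thick (x = 15 to 21 mm from the hinge), right across, 15 mm above the floor, its top 25 mm above it. A 10 mm block passes beneath, a 20 mm block is held. Loading half of the tray: from the bar back to the loading-end wall, x = -100 to 15 mm. Axes as tray_floor.
- lip_pad (a point): Centre of the upper face of the black rubber pad (40 x 60 mm, along the tray's x and y) on the lip outside the lip-end wall; 133 mm from the hinge axis along the tray's x and 8 mm above it. This is where to press. Axes move with the tray.
- stop_screw: Upright steel stop screw, 12 mm across, under the lip half of the tray, 70 mm from the hinge axis along the base's x. Origin: centre of its top end, 41 to 49 mm above the worktop; the underside of the tray floor (5 mm thick, its underside level with the hinge axis) comes down on it.
- thin_block: Thin ground steel gauge block, 9 (x) x 30 (y) x 10 (z) mm, 21 g, lying on the worktop left of the tray. Origin: in its underside, halfway along the 30 mm and 4 mm from one long side, 5 mm from the other.
- thick_block: Thick ground steel gauge block, 9 (x) x 30 (y) x 20 (z) mm, 42 g, standing in the loading half of the tray with its 30 mm length roughly along the slide direction. Origin: in its underside, halfway along the 30 mm and 4 mm from one long side, 5 mm from the other.
- jar_1: Bystander: empty clear jar, 56 mm across, 42 mm high, beyond the tray. Origin: centre of its underside.
- pot_2: Bystander: low round pot with a tan lid, 67 mm across, 26 mm high, to the right of the tray. Origin: centre of its underside.
- lid_white_2: Bystander: white jar lid, 50 mm across, 12 mm high, to the right of the tray. Origin: centre of its underside.

How it is judged:
On the way, in this order (a step that is already met when the one before it is completed fails the run):
1. the thin block lies released in the loading half of the level tray (x of thin_block in the frame of tray_floor between -0.1 and 0.012 m and y of thin_block in the frame of tray_floor between -0.066 and 0.066 m and z of thin_block in the frame of tray_floor between -0.008 and 0.012 m and contact force between the fingers and thin_block below 0.05 N and linear speed of thin_block below 0.03 m/s and value of joint tray_tilt below 0.05 rad), for 0.2 s.
2. the tray is pressed on its stop screw (at least 1 N on it) with the thin block at the lip-end wall and the thick one against the bar (contact force between stop_screw and anything else above 1 N and value of joint tray_tilt above 0.24 rad and x of thin_block in the frame of tray_floor between 0.07 and 0.105 m and y of thin_block in the frame of tray_floor between -0.066 and 0.066 m and z of thin_block in the frame of tray_floor between -0.008 and 0.012 m and x of thick_block in the frame of tray_floor between -0.014 and 0.016 m and y of thick_block in the frame of tray_floor between -0.066 and 0.066 m and z of thick_block in the frame of tray_floor between -0.008 and 0.014 m), for 0.3 s.
At the end, for the whole second after the job is handed in: The tray is level again (within 0.03 rad); in it, at rest, the thin block lies at the lip-end wall (its origin 70 to 105 mm from the hinge towards the lip) and the thick block against the loading side of the bar (its origin within about 15 mm of the hinge) (x of thin_block in the frame of tray_floor between 0.07 and 0.105 m and y of thin_block in the frame of tray_floor between -0.066 and 0.066 m and z of thin_block in the frame of tray_floor between -0.008 and 0.012 m and x of thick_block in the frame of tray_floor between -0.014 and 0.016 m and y of thick_block in the frame of tray_floor between -0.066 and 0.066 m and z of thick_block in the frame of tray_floor between -0.008 and 0.014 m and value of joint tray_tilt below 0.03 rad and linear speed of each of thin_block, thick_block below 0.02 m/s); the robot touches nothing.
It fails at once if the tray is pushed with more than 20 N (contact force between any of the arm, the fingers and tray above 20 N).
It fails at once if the tray snaps back (faster than 2 rad/s) (velocity of joint tray_tilt below -2 rad/s).
It fails at once if the fingers push the thick block (contact force between the fingers and thick_block above 1 N).
It fails at once if the fingers push the thin block along past the bar (contact force between the fingers and thin_block above 1 N and x of thin_block in the frame of tray_floor between 0.02 and 0.11 m and y of thin_block in the frame of tray_floor between -0.07 and 0.07 m and z of thin_block in the frame of tray_floor below 0.014 m).
It fails at once if a jar, pot or lid standing round about is moved more than 30 mm (distance of any of jar_1, pot_2, lid_white_2 from where it was at the start of the episode above 0.03 m).
It also fails if it takes over 59 s, if anything falls off the work surface, if the arm or the gripper's body presses on something with over 40 N, if the wrist force passes 120 N, or if a joint passes its speed limit or range.

### The arm

A 6-joint arm with a two-finger parallel gripper is mounted at the origin on a cart in front of the work surface, level with it; the furniture and walls round the work are solid. World frame = base frame: x ahead of the robot, y to its left, z up, the work surface at z = 0. Lengths are in m, angles in rad, forces in N, time in s.
With the tool pointing down it reaches from about 0.375 to 0.9 m from the base axis. Payload 3.1 kg.
Tool frame: the origin (TCP) lies midway between the tips of the shut fingers; the grasp point (between the pads) lies 19 mm behind it; y points along the fingers, x is the direction in which the jaws open and shut, and the axes are right-handed (so a half turn about y gives the same grasp; the last joint's range is limited). The gripper opens to 87 mm and grips with 3 to 60 N. Pads are 19 mm wide; open, the fingers measure 117 mm over their backs; the gripper's body (75 mm by 190 mm) begins 51 mm behind the grasp point.
Start: joints at [-1.48, 0.527, 1.433, -0, 1.181, -0.178], TCP at [0.167, -0.602, 0.223] pointing down, gripper open.
Joint ranges: [-3.08, 3.08], [-0.75, 2.2], [0.22, 2.44], [-1.43, 4.57], [0, 2.65], [-2.85, 2.85]. Speed limits (rad/s): [2.79, 2.79, 3.14, 3.14, 3.14, 3.14].

### API

Orientations are given as a unit quaternion [x, y, z, w].
In Python, from rig import sensors, vision, robot gives the robot as it stands.
- The arm moves only by the tool play_rows, never from a script. Its argument "moves" is text: rows parted by semicolons, each of 7 numbers parted by spaces: the shift along the world's x, y, z in mm, then the turn, a rotation vector about the world's x, y, z in rad, then the finger opening in mm, from 0 to 87. In form: tx ty tz wx wy wz hand; .... A call has 1 to 20 rows; each row shifts and turns the pose as measured when the row begins; what a row does not reach is not made up. A row lasts 1/10 s, in which the tool goes at most 50 mm and 8.59 degrees, less where a joint would pass 70% of its speed; a pose out of reach is approached as far as the arm can. A call is refused whole if a number of a shift passes 50 or a number of a turn 0.15, either way. A call with a gripper value outside its range is refused whole. The fingers move at their own pace and stop on an object; "newtons" is the grip in N (left out, the last holds). Time passes only in rows, so rows that do not move let the fingers close. It gives the time, the measured TCP pose, the force and the opening at its end, in the units of the state.
- sensors.get_obs(): the state, without advancing time (a new reading comes with each control period).
- vision.camera(name): name is "scene" or "top" or "wrist"; returns a dict with "image" (384x512x3 uint8, blue, green, red), "intrinsics" (3x3 intrinsics, pixels), "origin" and "rotation" of the camera in the world; the wrist camera has in their place "T_tool_cam" (4x4, takes a point from camera to tool coordinates, whose origin is the TCP and whose axes are the tool frame's). Camera axes: x right, y down, z forward; pixel columns grow to the right and rows downward; lengths in m; the calibration is good to about 2 mm. A picture is of the moment at which its call begins: read the wrist's pose just before it. There is no depth.
- robot.hand_in(): hands the job in, once; it reports no verdict.
Trained networks look in a picture, given as the dict that the camera call returned (one of the last four; its "shot" number tells which), for a name from the list of things; names that differ only in an ending like _2 or _b are one class to them, and where a whole thing is asked for, a point or a joint stands for the part that bears it (a point fixed in the world has none). Each returns a list of dicts, best first, with "p" (0 to 1); they miss things now and then, are a little off and sometimes report something else, mostly with a low value. They report only what shows in the picture. A call takes as long as a camera call.
- vision.boxes_of(picture, query): "point" ([x, y, z] in m, in the coordinates of the camera as it stood for that picture, good to about 4 mm: the middle of the surface that is visible of it).
- vision.cut_out(picture, query): "pixels" (384x512 bool, what is visible of it).
The state is a dict: "time": time; "q": joint angles; "joint_velocities": joint speeds; "joint_torque": joint torques, N m; "position": TCP position; "tool_rot": TCP orientation; "ft_force": force on the tool from outside, world axes, zero at the start; "moment": the same for the moment, N m; "grip_width": finger opening in m.
Only numpy, scipy, OpenCV 4.12 (cv2) and the standard library are available. Lean on these libraries where they do the work, as an engineer would, in place of code of your own. Each camera call takes 0.05 s, during which the arm holds its last target.

## Working session

There is one attempt and no reset: what is moved stays moved. The work goes in short steps, Python scripts to look and compute and a tool call to move; the robot and the scene stay as the last step left them, time stands still between calls to the robot, and variables do not carry over. Pictures are saved under pics/ and viewed, and the job is handed in when it is done.

Besides the shell and the picture viewer there is one more tool, called as name(argument=value, ...) on one line, values as JSON. play_rows: Moves the arm, as the interface text tells. Its arguments: {"type":"object","properties":{"moves":{"type":"string"},"newtons":{"type":"number"}},"required":["moves"]}

```bash
mkdir -p pics; ls; cat > h.py <<'E'
import numpy as np, cv2
from rig import sensors, vision, robot
from scipy.spatial.transform import Rotation as R
def cam(n):
    o=sensors.get_obs()
    c=vision.camera(n)
    if 'T_tool_cam' in c:
        T=np.eye(4); T[:3,:3]=R.from_quat(o['tool_rot']).as_matrix(); T[:3,3]=o['position']
        T=T@np.array(c['T_tool_cam']); c['origin']=T[:3,3]; c['rotation']=T[:3,:3]
    c['origin']=np.array(c['origin']);c['rotation']=np.array(c['rotation'])
    return c
def w(c,p): return c['rotation']@np.array(p)+c['origin']
def ray(c,u,v,z):
    d=c['rotation']@np.linalg.inv(np.array(c['intrinsics']))@np.array([u,v,1.])
    return c['origin']+d*(z-c['origin'][2])/d[2]
def proj(c,p):
    q=np.array(c['intrinsics'])@(c['rotation'].T@(np.array(p)-c['origin'])); return q[:2]/q[2]
E
python3 - <<'E'
from h import *
np.set_printoptions(precision=4,suppress=True)
o=sensors.get_obs(); print(o)
for n in ['top','scene']:
    c=cam(n); cv2.imwrite(f'pics/{n}0.png',c['image']); print(n,c['origin'],c['rotation'].tolist(),c['intrinsics'])
    for q in ['sorter_base','tray_floor','cross_bar','lip_pad','stop_screw','thin_block','thick_block','jar_1','pot_2','lid_white_2']:
        for r in vision.boxes_of(c,q)[:2]: print(q,round(r['p'],2),w(c,r['point']),proj(c,w(c,r['point'])))
E
```

```text
pics
{'time': 0.0, 'q': array([-1.4795,  0.5285,  1.4339, -0.    ,  1.1814, -0.1785]), 'joint_velocities': array([-0.0006, -0.0015,  0.0013,  0.0006, -0.0007,  0.0007]), 'joint_torque': array([  0.0009, -44.0038, -17.6591,   0.0633,   0.0582,  -0.0002]), 'position': array([ 0.1665, -0.6016,  0.2216]), 'tool_rot': array([-0.5621,  0.4287, -0.4277,  0.5633]), 'ft_force': array([ 0.0714, -0.5401, -0.1415]), 'moment': array([ 0.0212, -0.0314,  0.0331]), 'grip_width': 0.08706755216450456}
top [ 0.3144 -0.0254  1.1171] [0.7026842790060733, -0.7025120355341893, 0.08064113236067447, -0.07879499818461284] [[410.7252   0.     249.4078]
 [  0.     410.7252 187.2679]
 [  0.       0.       1.    ]]Traceback (most recent call last):
  File "<stdin>", line 7, in <module>
  File "h.py", line 12, in w
    def w(c,p): return c['rotation']@np.array(p)+c['origin']
                       ~~~~~~~~~~~~~^~~~~~~~~~~~
ValueError: matmul: Input operand 1 has a mismatch in its core dimension 0, with gufunc signature (n?,k),(k,m?)->(n?,m?) (size 3 is different from 4)
```

```bash
sed -i "s/c\['rotation'\]=np.array(c\['rotation'\])/c['rotation']=(lambda r: R.from_quat(r).as_matrix() if r.size==4 else r)(np.array(c['rotation']))/" h.py
python3 - <<'E'
from h import *
np.set_printoptions(precision=4,suppress=True)
for n in ['top','scene']:
    c=cam(n); cv2.imwrite(f'pics/{n}0.png',c['image']); print(n,c['origin'],c['rotation'].tolist())
    for q in ['sorter_base','tray_floor','cross_bar','lip_pad','stop_screw','thin_block','thick_block','jar_1','pot_2','lid_white_2']:
        for r in vision.boxes_of(c,q)[:2]: print(q,round(r['p'],2),w(c,r['point']),proj(c,w(c,r['point'])))
E
```

```text
top [ 0.3144 -0.0254  1.1171] [[-5.230459760359029e-05, -0.9745800906089326, 0.22403938103135795], [-0.9999965621207905, -0.0005363763813937645, -0.002566719107679735], [0.0026216427730175046, -0.22403874506223787, -0.9745767120653502]]
sorter_base 0.75 [ 0.5109 -0.057   0.0756] [260.6154 203.517 ]
tray_floor 0.56 [ 0.5229 -0.0623  0.078 ] [262.6657 198.7814]
cross_bar 0.62 [ 0.5235 -0.0646  0.0754] [263.5214 198.7521]
lip_pad 0.97 [ 0.5263 -0.0625  0.0737] [262.6433 197.8023]
thin_block 0.54 [0.4684 0.2988 0.0117] [128.4823 223.2757]
thick_block 0.68 [ 0.5255 -0.064   0.0727] [263.2117 198.18  ]
jar_1 0.73 [ 0.6808 -0.005   0.0308] [241.0183 146.3286]
pot_2 0.95 [ 0.6344 -0.3125  0.0273] [352.2972 162.8308]
lid_white_2 0.57 [ 0.4873 -0.3306  0.0155] [360.9541 216.2338]
scene [-0.0198  0.815   0.6991] [[-0.8158310143103225, -0.32148865134410726, 0.48069200445434657], [-0.577850225941912, 0.420774328763851, -0.6993125772015056], [0.022558201796056165, -0.8482888725606847, -0.5290530372481106]]
sorter_base 0.69 [ 0.5036 -0.0197  0.0764] [272.9913 185.2485]
sorter_base 0.24 [ 0.5163 -0.051   0.0773] [275.5198 178.4034]
tray_floor 0.65 [ 0.5176 -0.0434  0.0752] [273.5014 180.1276]
cross_bar 0.76 [ 0.5191 -0.0535  0.0809] [275.2383 176.5288]
lip_pad 0.94 [ 0.5148 -0.0474  0.0779] [275.2739 178.9585]
lip_pad 0.6 [ 0.6303 -0.3147  0.028 ] [290.0967 146.5005]
thick_block 0.47 [0.5034 0.0175 0.0922] [265.1474 186.3026]
pot_2 0.6 [ 0.4976 -0.0164  0.0765] [274.2224 186.5393]
pot_2 0.47 [ 0.6304 -0.3186  0.0289] [290.7203 145.8193]
lid_white_2 0.59 [ 0.4832 -0.3186  0.0135] [330.6301 163.5808]
```

View pics/top0.png

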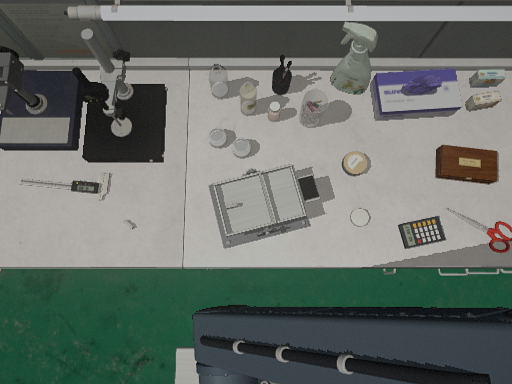

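View pics/scene0.png

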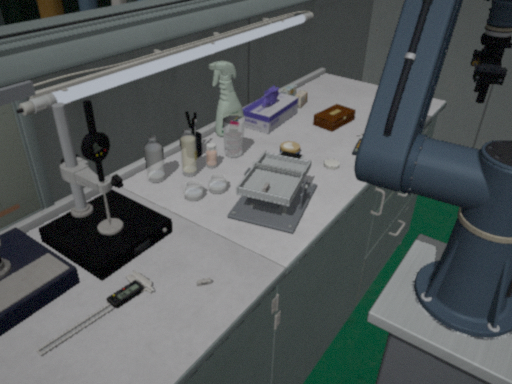

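```bash

python3 - <<'E'
from h import *
np.set_printoptions(precision=4,suppress=True)
c=cam('top'); im=c['image']
a=cv2.resize(im[155:255,200:340],None,fx=5.5,fy=5.5,interpolation=cv2.INTER_CUBIC); cv2.imwrite('pics/t1.png',a)
b=cv2.resize(im[205:245,105:155],None,fx=10,fy=10,interpolation=cv2.INTER_CUBIC); cv2.imwrite('pics/t2.png',b)
for q in ['lip_pad','thin_block','thick_block','cross_bar','sorter_base','stop_screw']:
    for r in vision.cut_out(c,q)[:2]:
        m=r['pixels'].astype(np.uint8); n=m.sum()
        if n: 
            mm=cv2.minAreaRect(cv2.findNonZero(m)); print(q,r['p'],n,mm)
E
```

```text
lip_pad 0.93 4785 ((267.1708984375, 197.27499389648438), (56.028194427490234, 99.55923461914062), 74.96218872070312)
lip_pad 0.35 256 ((359.0000305175781, 217.50003051757812), (16.994115829467773, 17.441329956054688), 63.43495178222656)
thin_block 0.38 27 ((128.84616088867188, 224.2307586669922), (8.320503234863281, 3.3282015323638916), 33.6900634765625)
thin_block 0.37 271 ((359.0, 217.5), (17.0, 18.0), 90.0)
thick_block 0.4 43 ((231.0, 206.0), (4.0, 10.0), 90.0)
cross_bar 0.66 4916 ((267.3137512207031, 198.07342529296875), (56.08315658569336, 100.66653442382812), 75.61860656738281)
sorter_base 0.96 6156 ((266.0882568359375, 201.3529510498047), (71.06293487548828, 105.26045989990234), 75.96376037597656)
```

View pics/t1.png

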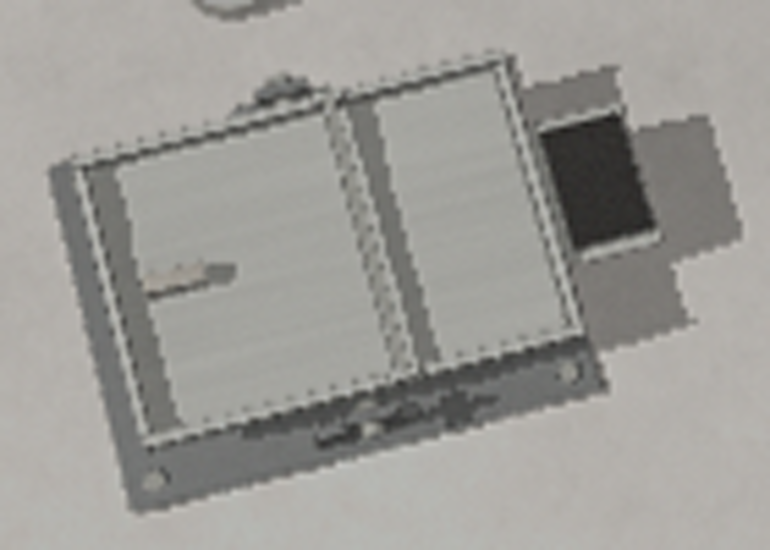

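View pics/t2.png

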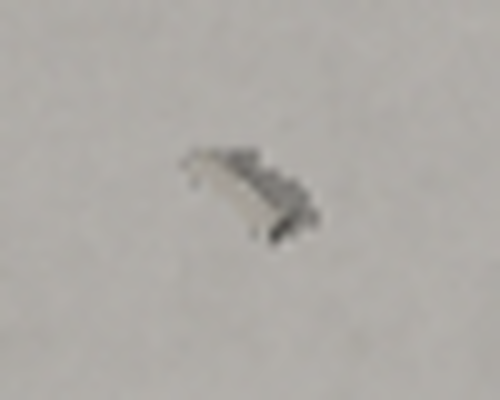

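```bash
cat > fit.py <<'E'
from h import *
from scipy.optimize import least_squares
np.set_printoptions(precision=4,suppress=True)
c=cam('top')
Z=lambda u,v:np.array([200+u/5.5-.4,155+v/5.5-.4])
# tray-frame pts: (x,y,z world height)
P=[((-102,65,93),Z(80,168)),((-102,-65,93),Z(152,440)),((102.5,65,89),Z(508,62)),((102.5,-65,89),Z(580,330)),
   ((113,30,78),Z(540,128)),((153,30,78),Z(617,112)),((153,-30,78),Z(655,235)),((113,-30,78),Z(577,248))]
def tw(s,p): 
    x,y,a=s; X=np.array([np.cos(a),np.sin(a)]);Y=np.array([-X[1],X[0]])
    return np.r_[np.array([x,y])+X*p[0]/1e3+Y*p[1]/1e3,p[2]/1e3]
f=lambda s:np.concatenate([proj(c,tw(s,p))-q for p,q in P])
r=least_squares(f,[.51,-.05,-1.4]); print(r.x,r.fun.reshape(-1,2))
s=r.x
def inv(p):
    a=s[2];d=np.array(p[:2])-s[:2];return np.array([np.cos(a)*d[0]+np.sin(a)*d[1],-np.sin(a)*d[0]+np.cos(a)*d[1]])
print('pad',tw(s,(133,0,78)),'bar',tw(s,(18,0,95)))
for u,v in [(148,278),(205,268),(178,274)]:
    q=Z(u,v);p=ray(c,q[0],q[1],.095);print('thick',p,inv(p))
for u,v in [(190,160),(265,230),(210,160),(225,190),(275,240)]:
    print('thin',ray(c,105+u/10-.45,205+v/10-.45,.010))
E
python3 fit.py
```

```text
[ 0.5184 -0.0533 -1.3112] [[ 0.0856  0.1303]
 [-0.5786 -0.242 ]
 [-1.1892  0.1431]
 [ 0.0192 -0.7848]
 [ 0.168   0.7946]
 [ 0.8422 -0.0955]
 [ 0.667  -0.7328]
 [ 0.0103  0.7985]]
pad [ 0.5526 -0.1818  0.078 ] bar [ 0.523  -0.0707  0.095 ]
thick [0.503  0.0298 0.095 ] [-0.0843  0.0064]
thick [0.5077 0.0036 0.095 ] [-0.0578  0.0042]
thick [0.5049 0.016  0.095 ] [-0.0705  0.0047]
thin [0.4761 0.3131 0.01  ]
thin [0.4571 0.2916 0.01  ]
thin [0.4761 0.3077 0.01  ]
thin [0.4679 0.3031 0.01  ]
thin [0.4543 0.2887 0.01  ]
```

```bash

python3 - <<'E'
from h import *
np.set_printoptions(precision=4,suppress=True)
o=sensors.get_obs(); M=R.from_quat(o['tool_rot']).as_matrix(); print(M, o['time'], np.arctan2(M[1,0],M[0,0]))
E
```

```text
[[ 0.2665 -0.      0.9638]
 [-0.9638  0.      0.2665]
 [-0.     -1.      0.    ]] 1.6 -1.3009953881073257
```

play_rows(moves="28 35 0 0 0 0 87;28 35 0 0 0 0 87;28 35 0 0 0 0 87;28 35 0 0 0 0 87;28 35 0 0 0 0 87;28 35 0 0 0 0.08 87;28 35 0 0 0 0.08 87;28 35 0 0 0 0.08 87;28 35 0 0 0 0.08 87;28 35 0 0 0 0.08 87;1 46 0 0 0 0.08 87;1 46 0 0 0 0.04 87;1 46 0 0 0 0 87;1 46 0 0 0 0 87;1 46 0 0 0 0 87;1 46 0 0 0 0 87;1 46 0 0 0 0 87;1 46 0 0 0 0 87;1 46 0 0 0 0 87;1 46 0 0 0 0 87")

```text
time: 3.6
position: [0.4663, 0.2294, 0.2272]
tool_rot: [0.656, -0.258, 0.275, -0.654]
ft_force: [0.7, -0.4, -0.2]
grip_width: 0.0866
```

play_rows(moves="0 36 -30 0 0 0 87;0 34 -30 0 0 0 87;0 0 -20 0 0 0 87;0 0 0 0 0 0 87")

```text
time: 4.0
position: [0.4676, 0.3103, 0.147]
tool_rot: [-0.654, 0.252, -0.275, 0.658]
ft_force: [0.1, -1.2, -0.7]
grip_width: 0.087
```

```bash

python3 - <<'E'
from h import *
np.set_printoptions(precision=4,suppress=True)
o=sensors.get_obs(); M=R.from_quat(o['tool_rot']).as_matrix(); print(M, o['time'], o['position'],np.arctan2(M[1,0],M[0,0]))
c=cam('wrist'); cv2.imwrite('pics/w1.png',c['image']); print(c['origin'],c['rotation'],c['intrinsics'])
for r in vision.boxes_of(c,'thin_block')[:2]: print(r['p'],w(c,r['point']))
for r in vision.cut_out(c,'thin_block')[:1]:
    m=r['pixels'].astype(np.uint8); b=cv2.boxPoints(cv2.minAreaRect(cv2.findNonZero(m))); print(r['p'],m.sum(),b)
    for u,v in b: print(ray(c,u,v,.01))
for p in [(0.476,0.311,.01),(.456,.291,.01)]: print(proj(c,p))
E
```

```text
[[ 0.7219  0.0316  0.6913]
 [-0.6914 -0.0072  0.7224]
 [ 0.0278 -0.9995  0.0166]] 4.0 [0.4676 0.3103 0.147 ] -0.7638480444879739
[0.5143 0.3648 0.3107] [[ 0.7226 -0.6736 -0.1555]
 [-0.6907 -0.6944 -0.2017]
 [ 0.0279  0.2531 -0.967 ]] [[316.4954   0.     250.3899]
 [  0.     316.4954 183.917 ]
 [  0.       0.       1.    ]]
0.7 [0.4669 0.3012 0.0095]
0.81 260 [[248.3586 167.3035]
 [257.3793 166.5517]
 [259.8896 196.6759]
 [250.869  197.4276]]
[0.4761 0.3155 0.01  ]
[0.4829 0.31   0.01  ]
[0.4637 0.2861 0.01  ]
[0.4567 0.2917 0.01  ]
[251.5234 170.6068]
[250.8565 198.4224]
```

View pics/w1.png

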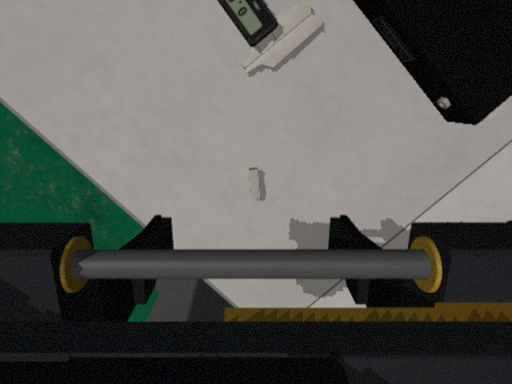

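```bash

python3 - <<'E'
import cv2
im=cv2.imread('pics/w1.png'); cv2.imwrite('pics/w1z.png',cv2.resize(im[155:215,220:290],None,fx=8,fy=8,interpolation=cv2.INTER_CUBIC))
E
```

```text
(no output)
```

View pics/w1z.png

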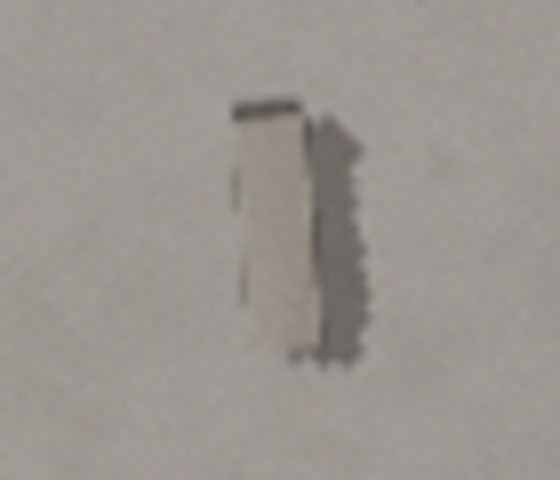

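```bash

cat > goto.py <<'E'
import sys
from h import *
np.set_printoptions(precision=4,suppress=True)
def st(h=None,t=None):
    o=sensors.get_obs(); M=R.from_quat(o['tool_rot']).as_matrix(); y=M[:,1]; hd=np.arctan2(M[1,0],M[0,0])
    print('t',o['time'],'pos',o['position']*1e3,'F',o['ft_force'],'grip',o['grip_width']*1e3)
    print('fix wx wy',y[1]*-1,y[0],'heading',hd, 'dh',None if h is None else (h-hd+np.pi/2)%np.pi-np.pi/2)
    if t is not None: print('delta mm',np.array(t)-o['position']*1e3)
E
python3 - <<'E'
from h import *; from goto import st
c=cam('wrist')
p=ray(c,254.2,183.8,.01); a=ray(c,253.3,169.2,.01);b=ray(c,255.1,198.3,.01); d=a-b
print(p,np.linalg.norm(d),np.arctan2(d[1],d[0])); st(np.arctan2(d[1],d[0])-np.pi/2,[p[0]*1e3,p[1]*1e3,3])
E
```

```text
[0.4719 0.2989 0.01  ] 0.02991360295522483 0.8681156901336587
t 4.2 pos [470.8076 309.7933 150.8347] F [ 0.5266  0.102  -0.2775] grip 86.90202908696374
fix wx wy 0.004186199225316101 0.03921871870840177 heading -0.7670689196037878 dh 0.06438828294254995
delta mm [   1.112   -10.9177 -147.8347]
```

play_rows(moves="0 -4 -30 0.004 0.03 0.03 60;0 -4 -20 0 0.008 0.03 60;0 0 0 0 0 0 60;0 0 0 0 0 0 60")

```text
time: 4.6
position: [0.4766, 0.3004, 0.1069]
tool_rot: [-0.659, 0.242, -0.25, 0.667]
ft_force: [-0.0, 0.2, -0.5]
grip_width: 0.0644
```

```bash

python3 - <<'E'
from h import *; from goto import st
st()
c=cam('wrist'); im=c['image']
for r in vision.cut_out(c,'thin_block')[:1]:
    m=r['pixels'].astype(np.uint8); (u,v),_,_=q=cv2.minAreaRect(cv2.findNonZero(m)); print(q,ray(c,u,v,.01))
x,y=int(u)-35,int(v)-30
print(x,y); np.savez('c.npz',o=c['origin'],r=c['rotation'],k=c['intrinsics'])
cv2.imwrite('pics/w2z.png',cv2.resize(im[y:y+60,x:x+70],None,fx=8,fy=8,interpolation=cv2.INTER_CUBIC))
st()
E
```

```text
t 4.6 pos [476.5507 300.4148 106.8634] F [-0.0215  0.1861 -0.4538] grip 64.40718845641645
fix wx wy -0.006264589989194436 0.013297771660575164 heading -0.7107705445228064 dh None
((242.5, 192.0), (36.0, 11.0), 90.0) [0.4697 0.3009 0.01  ]
207 162
t 4.7 pos [476.4656 300.7176 107.0672] F [ 0.711  -0.5624  0.2726] grip 61.54442691608354
fix wx wy -0.006424475680543884 0.013804888892126665 heading -0.709915381857104 dh None
```

View pics/w2z.png

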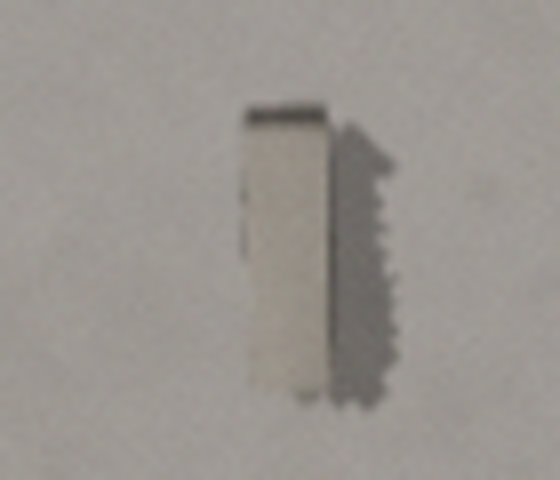

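```bash

python3 - <<'E'
from h import *; from goto import st
z=np.load('c.npz'); c=dict(origin=z['o'],rotation=z['r'],intrinsics=z['k'])
p=ray(c,242.7,193.7,.01); print(p); a=ray(c,242.5,177,.01)-ray(c,242.8,210.4,.01); print(np.linalg.norm(a),np.arctan2(a[1],a[0])-np.pi/2)
st(np.arctan2(a[1],a[0])-np.pi/2,[p[0]*1e3,p[1]*1e3,3])
E
```

```text
[0.4689 0.2996 0.01  ]
0.029906806318346784 -0.7074110679661836
t 4.7 pos [476.4656 300.7176 107.0672] F [ 0.711  -0.5624  0.2726] grip 61.54442691608354
fix wx wy -0.006424475680543884 0.013804888892126665 heading -0.709915381857104 dh 0.0025043138909204288
delta mm [  -7.5973   -1.0857 -104.0672]
```

play_rows(moves="-4 0 -30 -0.006 0.013 0 40;-4 -1 -30 0 0 0 40;0 0 -25 0 0 0 40;0 0 0 0 0 0 40;0 0 0 0 0 0 40")

```text
time: 5.2
position: [0.4741, 0.3025, 0.0279]
tool_rot: [-0.659, 0.241, -0.251, 0.667]
ft_force: [0.3, -0.8, 1.2]
grip_width: 0.0405
```

```bash

python3 - <<'E'
from h import *; from goto import st
st(-.7074,[468.9,299.6,3])
E
```

```text
t 5.2 pos [474.1446 302.4605  27.9451] F [ 0.3497 -0.7837  1.1794] grip 40.549200266230166
fix wx wy -0.006605357571125237 0.01679865622500315 heading -0.7113399749106044 dh 0.003939974910604382
delta mm [ -5.2446  -2.8605 -24.9451]
```

play_rows(moves="-4 -2 -8 0 0.008 0 40;-3 -2 -8 0 0.008 0 40;0 0 -6 0 0 0 40;0 0 -2 0 0 0 40")

```text
time: 5.6
position: [0.4696, 0.2995, 0.0069]
tool_rot: [-0.659, 0.245, -0.248, 0.667]
ft_force: [0.3, -0.8, -0.7]
grip_width: 0.04
```

```bash

python3 - <<'E'
from h import *; from goto import st
st(-.7074,[468.9,299.6,3])
c=cam('wrist'); cv2.imwrite('pics/w3.png',c['image'][150:330]); 
print(proj(c,(.4689,.2996,.01)))
E
```

```text
t 5.6 pos [469.5513 299.4933   6.9262] F [ 0.2831 -0.8459 -0.6669] grip 39.97260118769646
fix wx wy -0.009784769063447052 0.007572192433687175 heading -0.7112946034273729 dh 0.0038946034273728003
delta mm [-0.6513  0.1067 -3.9262]
[248.0945 236.6115]
```

View pics/w3.png

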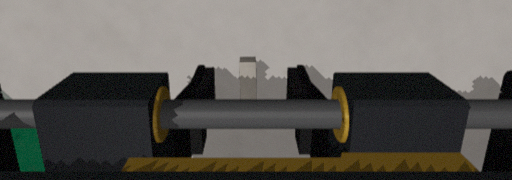

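play_rows(moves="0 0 -3 0 0 0 40;0 0 -1.5 0 0 0 25;0 0 0 0 0 0 10;0 0 0 0 0 0 5;0 0 0 0 0 0 5;0 0 0 0 0 0 5;0 0 0 0 0 0 5", newtons=15)

```text
time: 6.35
position: [0.47, 0.2997, 0.0022]
tool_rot: [-0.659, 0.245, -0.248, 0.667]
ft_force: [0.1, -0.0, -0.2]
grip_width: 0.0086
```

play_rows(moves="0 0 10 0 0 0 5;0 0 30 0 0 0 5;0 0 40 0 0 0 5;0 0 40 0 0 0 5;0 -20 30 0 0 0.05 5;0 -38 0 0 0 0.09 5;0 -40 0 0 0 0.1 5;0 -40 0 0 0 0.1 5;0 -40 0 0 0 0.1 5;0 -40 0 0 0 0.1 5;0 -40 0 0 0 0.1 5;0 -30 0 0 0 0.1 5;0 -15 0 0 0 0.1 5;0 0 0 0 0 0.08 5;0 0 0 0 0 0 5;0 0 0 0 0 0 5")

```text
time: 7.95
position: [0.4701, -0.015, 0.1705]
tool_rot: [-0.696, -0.093, 0.081, 0.707]
ft_force: [0.3, -0.2, 0.1]
grip_width: 0.0088
```

```bash

python3 - <<'E'
from h import *; from goto import st
st(.26,[474.7,-13.2,110])
c=cam('wrist'); cv2.imwrite('pics/w4.png',c['image']); 
c=cam('top'); cv2.imwrite('pics/t4.png',cv2.resize(c['image'][130:260,180:350],None,fx=4,fy=4)); 
E
```

```text
t 7.95 pos [470.1326 -15.0275 170.5179] F [ 0.2657 -0.2219  0.0746] grip 8.768476242927335
fix wx wy -0.0184882430968466 0.015152455314305674 heading 0.24726898149772975 dh 0.012731018502270208
delta mm [  4.5674   1.8275 -60.5179]
```

View pics/w4.png

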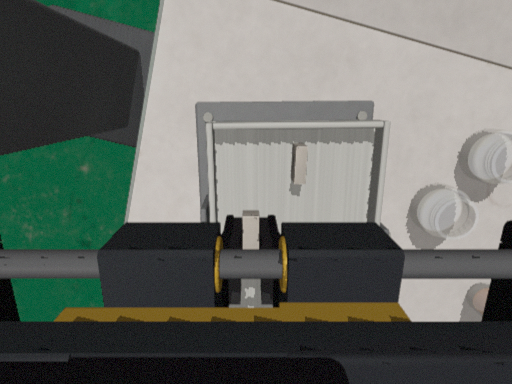

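View pics/t4.png

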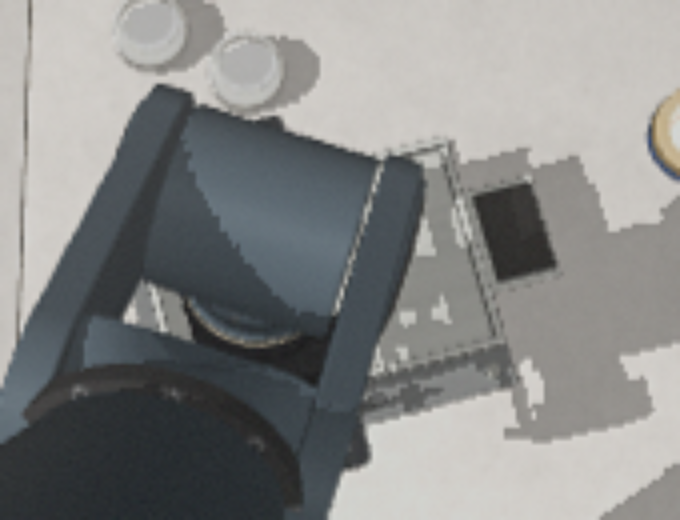

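```bash

python3 - <<'E'
from h import *; from goto import st
c=cam('wrist'); s=(.5184,-.0533,-1.3112)
def tw(x,y,z):
    a=s[2]; return [s[0]+(np.cos(a)*x-np.sin(a)*y)/1e3,s[1]+(np.sin(a)*x+np.cos(a)*y)/1e3,z/1e3]
print(proj(c,tw(-102,-67,93)),proj(c,tw(-102,67,93)))
def inv(p):
    a=s[2];d=np.array(p[:2])-s[:2];return np.array([np.cos(a)*d[0]+np.sin(a)*d[1],-np.sin(a)*d[0]+np.cos(a)*d[1]])*1e3
for u,v in [(300,145),(301,183)]: print(inv(ray(c,u,v,.095)))
print(inv(ray(c,211,124,.093)),inv(ray(c,386,124,.093)))
st(.26)
E
```

```text
[206.1852 126.995 ] [383.6211 124.9314]
[-87.8574   3.63  ]
[-58.0262   5.3173]
[-104.1706  -63.3054] [-102.6746   68.7455]
t 8.1 pos [470.0352 -14.4377 170.2272] F [ 0.2304 -0.3088  0.1923] grip 8.770019272574192
fix wx wy -0.018711950247345177 0.014589518947967381 heading 0.2491685970243768 dh 0.010831402975623128
```

play_rows(moves="4 1 -25 -0.01 0.01 0.006 5;3 1 -25 -0.01 0.01 0.006 5;0 0 -15 -0.005 0 0 5;0 0 -5 0 0 0 5;0 0 0 0 0 0 5")

```text
time: 8.6
position: [0.4785, -0.01, 0.0992]
tool_rot: [0.704, 0.092, -0.094, -0.698]
ft_force: [0.2, -0.1, 0.8]
grip_width: 0.0087
```

```bash

python3 - <<'E'
from h import *; from goto import st
st(.26,[476.5,-12.8,77.2])
E
```

```text
t 8.6 pos [478.4658  -9.9575  99.2379] F [ 0.2049 -0.0539  0.8356] grip 8.676409289501638
fix wx wy 0.007973087413687185 -0.0023015322231061675 heading 0.26366615434512 dh -0.003666154345119965
delta mm [ -1.9658  -2.8425 -22.0379]
```

play_rows(moves="-1 -1.5 -8 0.005 0 0 5;-1 -1.5 -6 0 0 0 5;0 0 -4 0 0 0 5;0 0 -1 0 0 0 5;0 0 0 0 0 0 5")

```text
time: 9.1
position: [0.4775, -0.0134, 0.0806]
tool_rot: [0.702, 0.093, -0.092, -0.7]
ft_force: [0.8, 0.4, 0.0]
grip_width: 0.0089
```

```bash

python3 - <<'E'
from h import *; from goto import st
st(.26,[476.5,-12.8,77.2])
E
```

```text
t 9.1 pos [477.4613 -13.4402  80.6114] F [0.8191 0.4173 0.0323] grip 8.910476960328007
fix wx wy 0.003309074427544134 0.0014245692766739482 heading 0.26327837297177675 dh -0.0032783729717766885
delta mm [-0.9613  0.6402 -3.4114]
```

play_rows(moves="0 0 -1.5 0 0 0 5;0 0 -1 0 0 0 5;0 0 0 0 0 0 5")

```text
time: 9.4
position: [0.4779, -0.0136, 0.0784]
tool_rot: [0.702, 0.094, -0.092, -0.7]
ft_force: [-0.1, 0.1, -0.3]
grip_width: 0.0088
```

play_rows(moves="0 0 -1 0 0 0 5;0 0 0 0 0 0 5")

```text
time: 9.6
position: [0.4781, -0.0137, 0.0775]
tool_rot: [0.702, 0.094, -0.092, -0.7]
ft_force: [0.2, 1.1, -0.7]
grip_width: 0.0086
```

play_rows(moves="0 0 -1 0 0 0 5;0 0 0 0 0 0 5")

```text
time: 9.8
position: [0.4785, -0.0137, 0.0771]
tool_rot: [0.703, 0.094, -0.091, -0.699]
ft_force: [-0.5, -0.1, -0.0]
grip_width: 0.0088
```

play_rows(moves="0 0 -0.5 0 0 0 5;0 0 0 0 0 0 11;0 0 0 0 0 0 15;0 0 0 0 0 0 18;0 0 0 0 0 0 18")

```text
time: 10.3
position: [0.4785, -0.0137, 0.0766]
tool_rot: [0.703, 0.094, -0.091, -0.699]
ft_force: [0.9, 0.1, -0.6]
grip_width: 0.017
```

play_rows(moves="0 0 5 0 0 0 18;0 0 15 0 0 0 18;0 0 25 0 0 0 18;0 0 30 0 0 0 18;0 0 10 0 0 0 18;0 0 0 0 0 0 18")

```text
time: 10.9
position: [0.4771, -0.0134, 0.1642]
tool_rot: [0.702, 0.093, -0.093, -0.7]
ft_force: [-0.2, 0.5, 0.2]
grip_width: 0.018
```

```bash

python3 - <<'E'
from h import *; from goto import st
st(.26,[476.5,-12.8,77.2])
c=cam('wrist'); cv2.imwrite('pics/w5.png',c['image']); 
E
```

```text
t 10.9 pos [477.138  -13.3707 164.2166] F [-0.2398  0.5314  0.1843] grip 17.966269350493643
fix wx wy 0.0032409219489251684 0.0012256210156647018 heading 0.26320481883104085 dh -0.0032048188310409564
delta mm [ -0.638    0.5707 -87.0166]
```

View pics/w5.png

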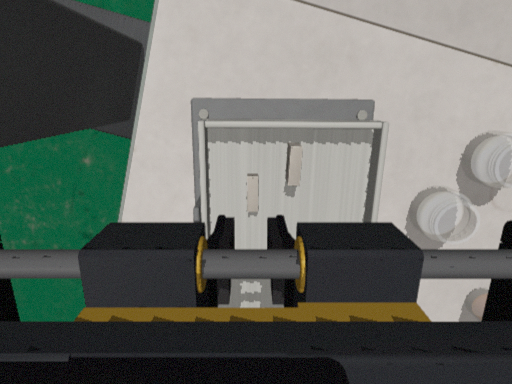

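play_rows(moves="10 -20 0 0 0 0 10;15 -35 0 0 0 0 0;15 -35 0 0 0 0 0;15 -35 0 0 0 0 0;15 -30 0 0 0 0 0;6 -12 0 0 0 0 0;0 0 -20 0 0 0 0;0 0 -20 0 0 0 0;0 0 0 0 0 0 0;0 0 0 0 0 0 0")

```text
time: 11.95
position: [0.5459, -0.1816, 0.1094]
tool_rot: [-0.697, -0.086, 0.101, 0.705]
ft_force: [1.3, 1.0, 0.8]
grip_width: 0.0003
```

```bash

python3 - <<'E'
from h import *; from goto import st
st(.26,[553,-180,85])
c=cam('wrist'); cv2.imwrite('pics/w6.png',c['image']);
for n in ['scene','top']:
    c=cam(n);  cv2.imwrite(f'pics/{n}6.png',cv2.resize(c['image'][130:260,200:350],None,fx=5,fy=4.5) if n=='top' else cv2.resize(c['image'][120:240,200:350],None,fx=5,fy=5)); 
E
```

```text
t 11.95 pos [ 545.9082 -181.5827  109.3833] F [1.317  1.0069 0.8134] grip 0.2674602297788364
fix wx wy -0.009247596377553402 -0.022562310284891307 heading 0.26462263513171236 dh -0.00462263513171246
delta mm [  7.0918   1.5827 -24.3833]
```

View pics/w6.png

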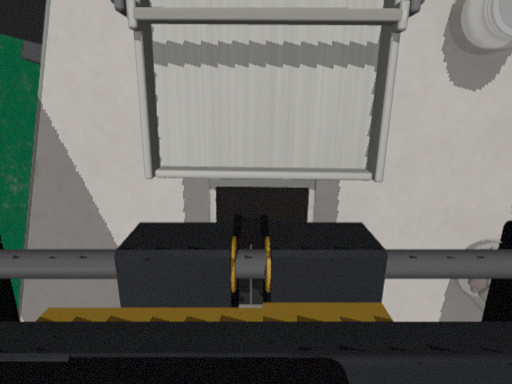

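View pics/scene6.png

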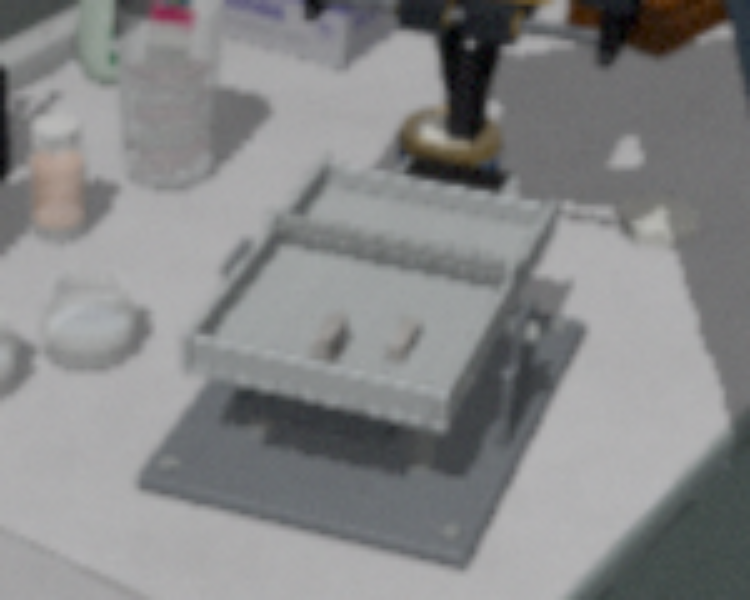

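View pics/top6.png

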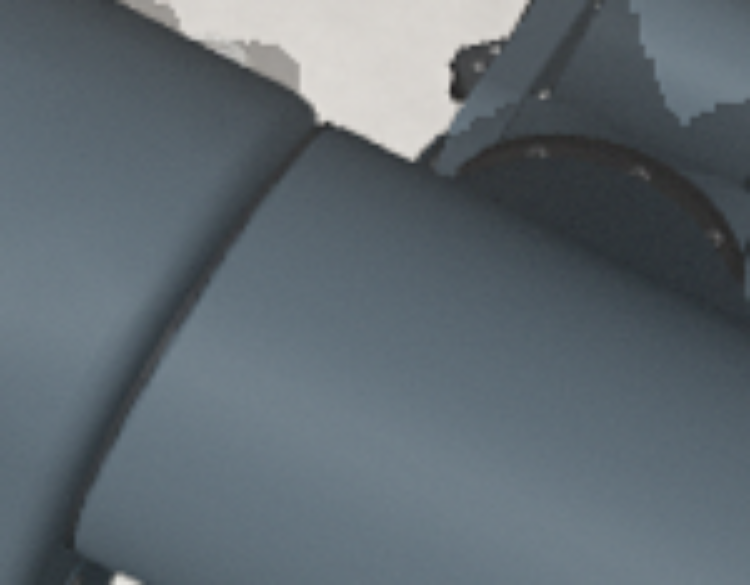

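play_rows(moves="4 1 -8 -0.005 -0.012 0 0;4 1 -8 -0.003 -0.01 0 0;0 0 -5 0 0 0 0;0 0 0 0 0 0 0")

```text
time: 12.5
position: [0.5566, -0.1795, 0.0902]
tool_rot: [0.702, 0.096, -0.091, -0.699]
ft_force: [-0.0, 1.0, -0.0]
grip_width: 0.0005
```

```bash

python3 - <<'E'
from h import *; from goto import st
st(.26,[553,-180,80])
E
```

```text
t 12.5 pos [ 556.6187 -179.5052   90.1655] F [-0.0028  1.0042 -0.003 ] grip 0.49739242556576396
fix wx wy 0.0029210374819887974 0.007655947598898538 heading 0.26597938455251924 dh -0.005979384552519118
delta mm [ -3.6187  -0.4948 -10.1655]
```

play_rows(moves="-3 0 -4 0 0 0 0;0 0 -3 0 0 0 0;0 0 -2 0 0 0 0;0 0 -2 0 0 0 0")

```text
time: 12.9
position: [0.5534, -0.1796, 0.0785]
tool_rot: [0.702, 0.096, -0.091, -0.699]
ft_force: [0.8, -0.3, 1.7]
grip_width: 0.0007
```

play_rows(moves="0 0 -2 0 0 0 0;0 0 -2 0 0 0 0")

```text
time: 13.1
position: [0.5535, -0.1798, 0.0749]
tool_rot: [0.702, 0.096, -0.091, -0.699]
ft_force: [-0.8, 0.4, 3.6]
grip_width: 0.0007
```

play_rows(moves="0 0 -3 0 0 0 0;0 0 -3 0 0 0 0;0 0 -3 0 0 0 0")

```text
time: 13.4
position: [0.5535, -0.1799, 0.0661]
tool_rot: [0.703, 0.097, -0.091, -0.699]
ft_force: [-1.3, 1.2, 3.2]
grip_width: 0.0003
```

play_rows(moves="0 0 -3 0 0 0 0;0 0 -3 0 0 0 0;0 0 -3 0 0 0 0;0 0 -3 0 0 0 0;0 0 -3 0 0 0 0;0 0 -3 0 0 0 0")

```text
time: 14.0
position: [0.5533, -0.1787, 0.0463]
tool_rot: [0.702, 0.096, -0.091, -0.7]
ft_force: [-1.4, 0.9, 3.1]
grip_width: 0.0003
```

play_rows(moves="0 0 -1.5 0 0 0 0;0 0 -1.5 0 0 0 0;0 0 -1.5 0 0 0 0")

```text
time: 14.3
position: [0.5536, -0.179, 0.0411]
tool_rot: [0.702, 0.096, -0.091, -0.7]
ft_force: [-1.2, 0.3, 4.1]
grip_width: 0.0004
```

play_rows(moves="0 0 -1.2 0 0 0 0;0 0 -1.2 0 0 0 0")

```text
time: 14.5
position: [0.5537, -0.1793, 0.0385]
tool_rot: [0.702, 0.096, -0.091, -0.7]
ft_force: [-1.2, 0.8, 5.1]
grip_width: 0.0003
```

play_rows(moves="0 0 -1.2 0 0 0 0;0 0 -1.2 0 0 0 0")

```text
time: 14.7
position: [0.5537, -0.179, 0.0376]
tool_rot: [0.702, 0.096, -0.091, -0.7]
ft_force: [-2.3, 1.5, 13.3]
grip_width: 0.0008
```

play_rows(moves="0 0 0 0 0 0 0;0 0 0 0 0 0 0")

```text
time: 14.9
position: [0.5538, -0.1793, 0.0388]
tool_rot: [0.702, 0.097, -0.091, -0.699]
ft_force: [-1.3, -0.2, 3.9]
grip_width: 0.0005
```

```bash

python3 - <<'E'
from h import *; from goto import st
st()
c=cam('wrist'); cv2.imwrite('pics/w7.png',c['image'])
c=cam('scene');  cv2.imwrite(f'pics/scene7.png', cv2.resize(c['image'][120:240,200:350],None,fx=5,fy=5,interpolation=cv2.INTER_CUBIC)); 
st()
E
```

```text
t 14.9 pos [ 553.7519 -179.2508   38.7727] F [-1.3447 -0.2075  3.8998] grip 0.4880689602531588
fix wx wy 0.0028698646325102106 0.009073936251506348 heading 0.265684232600966 dh None
t 15.0 pos [ 553.7396 -179.1885   38.6279] F [-0.8099  1.6592  4.6937] grip 0.1607051689528128
fix wx wy 0.00275494154932604 0.008995934678028394 heading 0.26563575401523476 dh None
```

View pics/w7.png

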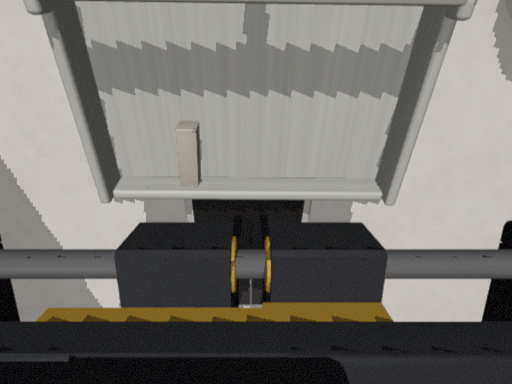

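View pics/scene7.png

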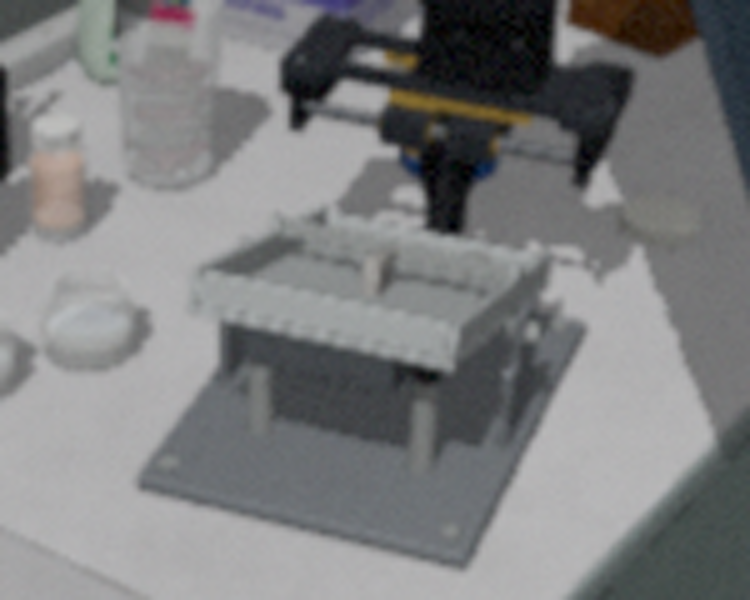

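play_rows(moves="0 0 -0.7 0 0 0 0;0 0 -0.6 0 0 0 0")

```text
time: 15.2
position: [0.5537, -0.1791, 0.0381]
tool_rot: [0.702, 0.097, -0.091, -0.7]
ft_force: [-1.2, 0.4, 8.8]
grip_width: 0.0001
```

play_rows(moves="0 0 -0.6 0 0 0 0;0 0 -0.6 0 0 0 0")

```text
time: 15.4
position: [0.5537, -0.1791, 0.038]
tool_rot: [0.702, 0.097, -0.09, -0.7]
ft_force: [-1.1, 0.5, 9.2]
grip_width: 0.0006
```

play_rows(moves="0 0 -0.6 0 0 0 0;0 0 -0.6 0 0 0 0;0 0 -0.6 0 0 0 0")

```text
time: 15.7
position: [0.5537, -0.1791, 0.038]
tool_rot: [0.702, 0.097, -0.09, -0.699]
ft_force: [-1.8, 0.8, 8.0]
grip_width: 0.0004
```

play_rows(moves="0 0 -0.7 0 0 0 0;0 0 -0.7 0 0 0 0;0 0 -0.7 0 0 0 0;0 0 -0.7 0 0 0 0;0 0 -0.7 0 0 0 0;0 0 -0.7 0 0 0 0")

```text
time: 16.3
position: [0.5537, -0.1791, 0.038]
tool_rot: [0.703, 0.097, -0.09, -0.699]
ft_force: [-1.7, 1.3, 9.0]
grip_width: 0.0007
```

```bash

python3 - <<'E'
from h import *; from goto import st
st()
c=cam('wrist'); cv2.imwrite('pics/w8.png',c['image'])
c=cam('scene');  cv2.imwrite(f'pics/scene8.png', cv2.resize(c['image'][150:200,230:330],None,fx=8,fy=8,interpolation=cv2.INTER_CUBIC)); 
st()
E
```

```text
t 16.3 pos [ 553.7321 -179.0848   37.9762] F [-1.7479  1.2623  9.0127] grip 0.6795682747719303
fix wx wy 0.0034052695523265064 0.01037372210318041 heading 0.2660275686479664 dh None
t 16.4 pos [ 553.7173 -179.0959   37.9575] F [-2.3746  1.4248  9.1609] grip 0.7103729413701131
fix wx wy 0.0034270118131826677 0.010324792701982277 heading 0.2661233909475043 dh None
```

View pics/scene8.png

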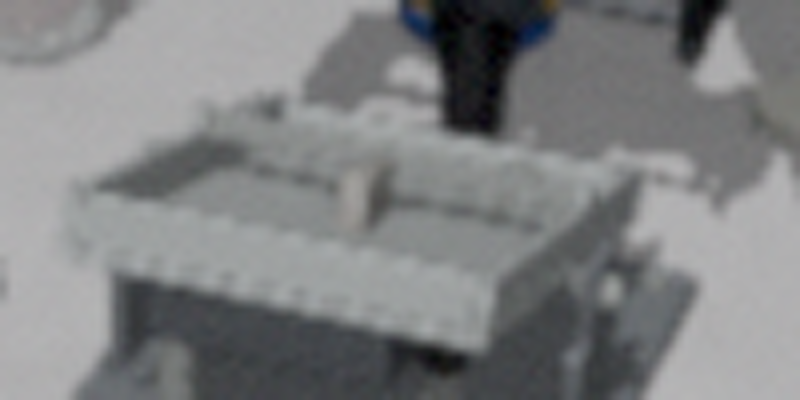

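View pics/w8.png

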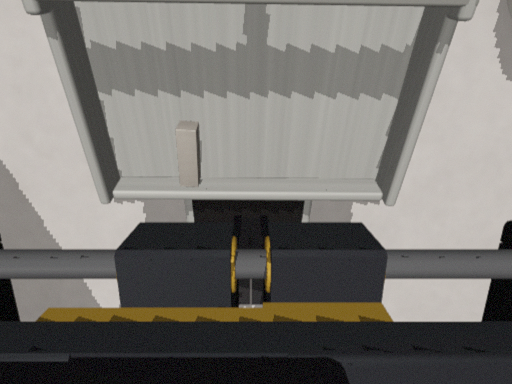

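play_rows(moves="0 0 1 0 0 0 0;0 0 1 0 0 0 0;0 0 2 0 0 0 0;0 0 2 0 0 0 0;0 0 2 0 0 0 0;0 0 2 0 0 0 0;0 0 2 0 0 0 0;0 0 2 0 0 0 0;0 0 2 0 0 0 0;0 0 2 0 0 0 0;0 0 2 0 0 0 0;0 0 2 0 0 0 0;0 0 2 0 0 0 0;0 0 2 0 0 0 0")

```text
time: 17.8
position: [0.5549, -0.1826, 0.066]
tool_rot: [0.705, 0.098, -0.09, -0.697]
ft_force: [-1.6, -2.1, 2.5]
grip_width: 0.0006
```

play_rows(moves="0 0 2 0 0 0 0;0 0 2 0 0 0 0;0 0 2 0 0 0 0")

```text
time: 18.1
position: [0.5549, -0.1825, 0.0726]
tool_rot: [0.705, 0.098, -0.09, -0.697]
ft_force: [-0.8, -2.3, 3.1]
grip_width: 0.0004
```

play_rows(moves="0 0 1.5 0 0 0 0;0 0 1.5 0 0 0 0;0 0 1.5 0 0 0 0;0 0 1.5 0 0 0 0;0 0 1.5 0 0 0 0;0 0 1.5 0 0 0 0")

```text
time: 18.7
position: [0.5543, -0.1806, 0.0815]
tool_rot: [0.703, 0.098, -0.09, -0.698]
ft_force: [0.3, 0.5, 1.3]
grip_width: 0.0003
```

play_rows(moves="0 0 4 0 0 0 0;0 0 10 0 0 0 0;0 0 25 0 0 0 0;0 0 35 0 0 0 0;0 0 35 0 0 0 0;0 -10 20 0 0 0 0;0 -30 0 0 0 0 0;0 -40 0 0 0 0 0;0 -40 0 0 0 0 0;0 -40 0 0 0 0 0;0 -30 0 0 0 0 0;0 0 0 0 0 0 0;0 0 0 0 0 0 0")

```text
time: 20.0
position: [0.5521, -0.3733, 0.2244]
tool_rot: [0.703, 0.1, -0.09, -0.698]
ft_force: [0.6, -0.2, -0.4]
grip_width: 0.0006
```

```bash

python3 - <<'E'
from h import *; from goto import st
st()
c=cam('top');  cv2.imwrite(f'pics/top9.png',cv2.resize(c['image'][140:260,195:345],None,fx=5,fy=5,interpolation=cv2.INTER_CUBIC)); 
c=cam('scene');  cv2.imwrite(f'pics/scene9.png', cv2.resize(c['image'][120:240,200:350],None,fx=5,fy=5,interpolation=cv2.INTER_CUBIC)); 
E
```

```text
t 20.0 pos [ 552.1373 -373.2653  224.4338] F [ 0.6243 -0.1919 -0.4051] grip 0.5585208013881892
fix wx wy 0.00565604118014984 0.015229363839282195 heading 0.2698075007056843 dh None
```

View pics/top9.png

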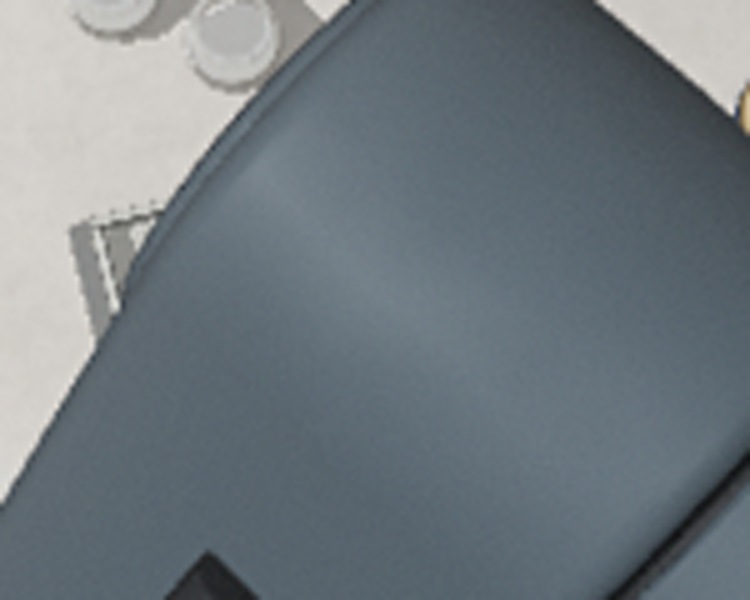

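View pics/scene9.png

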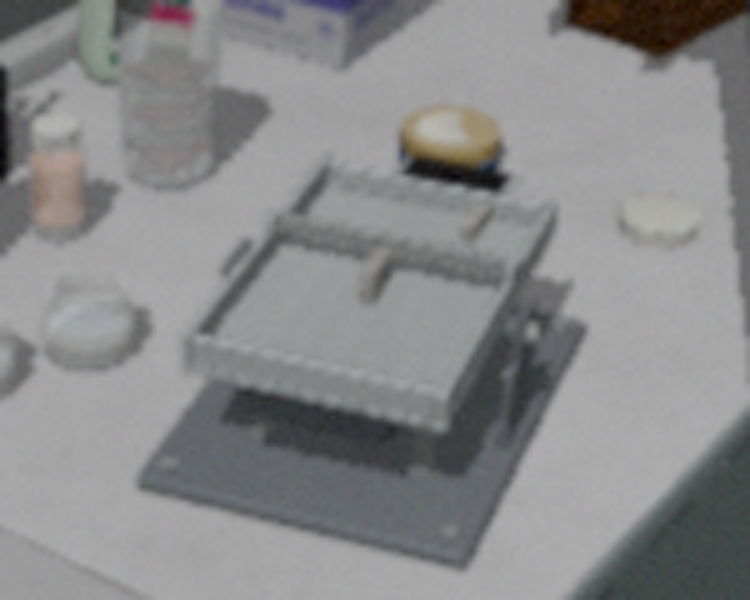

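```bash
python3 -c "
from rig import robot; print(robot.hand_in())"
```

```text
the job is handed in; nothing more can be done
None
```

The job is done and handed in at about 20 s of the 59 s allowed; no verdict was reported.

- **Placing:** I picked up the thin block, set it down in the loading half of the level tray beside the thick one, and released it. A wrist picture showed both blocks lying separately.
- **Pressing:** I pressed the lip pad with shut fingers. It took about 3–4 N on the way down until the tray met the stop screw. On the stop, the vertical force peaked at 13 N in the readings I have, which come only at the end of each call. I then held it at about 8–9 N for roughly 1 s. The thin block slid under the bar to the end wall, and the thick one stopped against the bar.
- **Return:** I raised the lip at about 2 mm per 0.1 s until the fingers lost contact, then moved clear.

**Last checks:** The final scene picture showed the tray level, the thin block at the lip-end wall, the thick block against the bar, and the jar, pot and lid in place. This was judged by eye, without measuring block positions. The arm hid the tray in the final top view, so that view confirmed nothing. The tray position measured from the top and wrist cameras differed by up to about 3 mm, which did not affect the result.

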